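Press the template cartridge down and slide it home under the leaf spring

ROBOT

A 6-joint arm with a two-finger parallel gripper is mounted at the origin on the work surface. World frame = base frame: x ahead of the robot, y to its left, z up, the work surface at z = 0. Lengths are in mm, angles in rad, forces in N, time in s.
With the tool pointing down it reaches from about 375 to 900 mm from the base axis. Payload 3.1 kg.
Tool frame: the origin (TCP) lies midway between the tips of the shut fingers; the grasp point (between the pads) lies 19 mm behind it; z points along the fingers, y is the line along which they close (so a half turn about z gives the same grasp; the last joint's range is limited). The gripper opens to 85 mm and grips with 20 to 120 N. Pads are 22 mm wide; open, the fingers measure 114 mm over their backs; the gripper's body (76 mm by 85 mm) begins 54 mm behind the grasp point. The pads swing forward as they close: fully open they stand 13 mm farther back than shut.
Start: joints at [-1.458, 0.527, 1.433, -0, 1.181, -0.178], TCP at [179.821, -598.549, 205.31] pointing down, gripper open.
Joint ranges: [-3.08, 3.08], [-0.75, 2.2], [0.22, 2.44], [-1.43, 4.57], [0, 2.65], [-2.85, 2.85]. Speed limits (rad/s): [2.79, 2.79, 3.14, 3.14, 3.14, 3.14].

INTERFACE

Orientations are given as [roll, pitch, yaw] about the fixed x, y, z axes, in that order (R = Rz(yaw) Ry(pitch) Rx(roll)).
In Python, from station import env, cams, spotter gives the robot as it stands. The module is installed in compiled form; this text tells all that it offers.
- The arm moves only by the tool send_rows, never from a script. Its argument "moves" is one flat list of numbers, 7 for each row, row after row: the finger opening in mm, from 0 to 85.4, then the shift along the tool's x, y, z scaled (see below), then the turn, a rotation vector about the tool's x, y, z scaled (see below). A call has 1 to 8 rows; each row shifts and turns the commanded pose from where the row before left it, along the tool's axes as they then stand; what a row does not reach is not made up. The controller multiplies each number of a shift by 0.1 m and each number of a turn by 45 degrees. A row lasts 1/8 s, in which the tool goes at most 62.5 mm and 10.7 degrees, less where a joint would pass 70% of its speed; a pose out of reach is approached as far as the arm can. A call with a number of a shift or a turn outside -1 to 1 is refused whole. A call with a gripper value outside its range is refused whole. The fingers move at their own pace and stop on an object; "grip_force" is the grip in N (left out, the last holds). Time passes only in rows, so rows that do not move let the fingers close. It gives the time, the measured TCP pose, the force, the opening and the grip force at its end, in the units of the state.
- env.get_state(): the state, without advancing time (a new reading comes with each control period).
- cams.camera(name): name is "side" or "top" or "wrist"; returns a dict with "image" (384x512x3 uint8, blue, green, red), "camera_matrix" (3x3 intrinsics, pixels), "xyz" and "orientation" of the camera in the world. Camera axes: x right, y down, z forward; pixel columns grow to the right and rows downward; lengths in mm; the calibration is good to about 2 mm. A picture is of the moment at which its call begins. There is no depth.
- env.close_job(): hands the job in; it is judged then, once.
Trained networks look in a picture, given as the dict that the camera call returned (one of the last four; its "shot" number tells which), for a name from the list of things; names that differ only in an ending like _2 or _b are one class to them, and where a whole thing is asked for, a point or a joint stands for the part that bears it (a point fixed in the world has none). Each returns a list of dicts, best first, with "score" (0 to 1); they miss things now and then, are a little off and sometimes report something else, mostly with a low value. They report only what shows in the picture. A call takes as long as a camera call. They do not tell look-alikes from the thing itself.
- spotter.boxes_of(picture, target): "box" ([centre column, centre row, width, height] in pixels, round what is visible of it).
- spotter.mark_of(picture, target): "location" ([column, row] in pixels: a listed point, or the origin of a listed thing).
The state is a dict: "clock": time; "joints": joint angles; "qd": joint speeds; "effort": joint torques, N m; "eef_pos": TCP position; "eef_rot": TCP orientation; "ft_force": force on the tool from outside, world axes, zero at the start; "torque": the same for the moment, N m; "width": opening from 0.0 (shut) to 1.0 (fully open); "finger_force": force on a finger pad.
Only numpy, scipy, OpenCV 4.12 (cv2) and the standard library are available. Lean on these libraries where they do the work, as an engineer would, in place of code of your own. Each camera call takes 0.05 s, during which the arm holds its last target. There are 200 camera calls.

TASK

Load the blue-nosed template cartridge into the jigger's template holder: press it down hard on its sprung plate (the black pad on top is the place for the fingertips) and, keeping it down, slide it under the yellow gate bar and the copper leaf spring until it is fully home against the red stop, then let go and move clear. Push it only, never lift it out of the holder, and leave the other things on the bench where they are.

Things in the scene. Friction and masses are not known exactly. Their poses are not given: they have to be found in the camera images.
- holder: Fixed template holder, grey base 290 x 110 mm (x = -165 to 125), origin on the table under the channel's middle; the cartridge slides along its +x, z up. Two steel rails (tops 45 above the table, inner faces y = +-28) guide the cartridge. Beyond the gate lies a fixed bed, top 30 above the table, and the red end stop (top 46, face at x = 90). Nothing covers the channel before the gate.
- gate (a point): Middle of the lower front edge of the yellow gate bar, at holder (30, 0, 51) mm. The bar spans holder x = 30 to 44 and heights 51 to 63; its posts (out to y = +-50) reach 67.
- cartridge: Loose aluminium slab 130 x 52 x 18 mm, about 0.35 kg, blue over the front 40, in the channel. Origin: centre of the underside; x as the holder's. Orange cross rib on top at x = -18 to -10, 9 high. Underside starts 39 above the table, so the nose would butt the gate bar; fully pressed 30 (top 48, 3 under the bar); let go under the bar it rises 3. Origin at holder x = -75 to -45, fully home +25.
- thumb_pad (a point): Centre of the black thumb pad on the cartridge's top, at cartridge (-41, 0, 18) mm; the pad is 44 long by 46 wide and ends 1 behind the orange rib, so fingertips pressing there can push the rib ahead of them. Fully home the rib is still 15 short of the gate bar.
- nose (a point): Middle of the lower front edge of the cartridge, at cartridge (65, 0, 0) mm.
- stop_face (a point): On the face of the red end stop, at holder (90, 0, 30) mm: where the nose point comes to lie when fully home.
- lift_plate (a joint): The brass sprung plate under the cartridge, before the gate: 0 = up, 0.009 m = pressed fully down, flush with the bed. The spring pushes up with 9 N at 0 and 17 N fully down (less the weight on it). The slideway is greased metal; sliding takes 3 to 8 N.
- leaf_spring (a joint): The copper leaf spring, 38 x 34 mm, hinged behind the gate bar and sloping down to holder x = 78 mm: 0 = free, with its tip below the height of the cartridge's top; it is lifted to about 0.07 to 0.13 rad when the cartridge is under it, and presses down with 3 to 6 N.
- spare_template: A spare blue template plate with a steel shank, 125 x 45 x 10, lying beside the holder; leave alone. Sizes in mm.
- wrench: A steel wrench lying on the table beside the holder; leave alone. Sizes in mm.
- plaster_mould: A white round plaster mould, 110 across, 60 high, on the table; leave alone. Sizes in mm.
- bowl: A white ceramic bowl, 110 across, 50 high; leave alone. Sizes in mm.
- glaze_jar: An amber glass jar, 66 across, 90 high; leave alone. Sizes in mm.
- mug: A blue ceramic mug, 80 across, 90 high; leave alone. Sizes in mm.
Not all that is in view belongs to the job. There is more than one size of the cartridge; the job needs the smallest.

How it is judged (in metres and radians):
On the way, in this order (a step that is already met when the one before it is completed fails the run):
1. the cartridge is pressed down on the sprung plate (value of joint lift_plate above 0.0045 m), for 0.1 s.
2. its nose has passed under the gate bar and lifted the leaf spring (x of nose in the frame of holder above 0.06 m and value of joint leaf_spring above 0.03 rad), for 0.05 s.
At the end, for the whole second after the job is handed in: The cartridge lies in the channel under the gate bar and the leaf spring (leaf lifted more than 0.05 rad), its nose within 4 mm of the red stop, its origin less than 36.5 mm above the table, in line within 0.08 rad and at rest (x of nose in the frame of holder between 0.086 and 0.093 m and z of cartridge in the frame of holder below 0.0365 m and value of joint leaf_spring above 0.05 rad and angle between the x axis of cartridge and the x axis of holder, either way round below 0.08 rad and linear speed of cartridge below 0.01 m/s); the robot touches nothing.
It fails at once if the cartridge is lifted out of the channel (z of cartridge in the frame of holder above 0.052 m).
It fails at once if another thing on the bench is moved by more than 25 mm or knocked over (distance of any of spare_template, wrench, plaster_mould, bowl, glaze_jar, mug from where it was at the start of the episode above 0.025 m or angle between any of spare_template, wrench, plaster_mould, bowl, glaze_jar, mug's own z axis and vertical above 0.35 rad).
It also fails if it takes over 34 s, if anything falls off the work surface, if the arm or the gripper's body presses on something with over 40 N, if the wrist force passes 120 N, or if a joint passes its speed limit or range.

## Working session

There is one attempt and no reset: what is moved stays moved. The work goes in short steps, Python scripts to look and compute and a tool call to move; the robot and the scene stay as the last step left them, time stands still between calls to the robot, and variables do not carry over. Pictures are saved under pics/ and viewed, at most 10 in all, crops included, and the job is handed in when it is done.

Besides the shell and the picture viewer there is one more tool, called after "Call:" as name(argument=value, ...), one argument or row to a line, values as JSON. send_rows: Moves the arm, as the interface text tells. Shifts and turns lie within -1 to 1; 1 stands for 0.1 m of shift or 45 degrees of turn. Its arguments: {"type":"object","properties":{"moves":{"type":"array","items":{"type":"number"}},"grip_force":{"type":"number"}},"required":["moves"]}

```bash
mkdir -p pics; cat > h.py <<'E'
import numpy as np, cv2
from scipy.spatial.transform import Rotation as R
from station import env, cams, spotter
def ray(p,uv):
    K=np.array(p["camera_matrix"]); d=np.linalg.inv(K)@[uv[0],uv[1],1]
    return np.array(p["xyz"],float), R.from_euler('xyz',p["orientation"]).as_matrix()@d
def at_z(p,uv,z):
    o,d=ray(p,uv); return o+d*(z-o[2])/d[2]
def proj(p,X):
    Rm=R.from_euler('xyz',p["orientation"]).as_matrix(); c=(np.atleast_2d(X)-np.array(p["xyz"]))@Rm
    q=c@np.array(p["camera_matrix"]).T; return q[:,:2]/q[:,2:]
def tri(l):
    A=np.zeros((3,3));b=np.zeros(3)
    for p,uv in l:
        o,d=ray(p,uv); d/=np.linalg.norm(d); M=np.eye(3)-np.outer(d,d); A+=M;b+=M@o
    return np.linalg.solve(A,b)
E
python3 - <<'E'
from h import *
s=env.get_state(); print({k:np.round(v,3) for k,v in s.items()})
for n in ("top","side"):
    p=cams.camera(n); cv2.imwrite(f"pics/{n}0.png",p["image"]); print(n,np.round(p["xyz"]),np.round(p["orientation"],3),p["camera_matrix"][0][0])
    for t in ("holder","gate","cartridge","thumb_pad","nose","stop_face","spare_template","wrench"):
        print(t,[(np.round(m["location"]),round(m["score"],2)) for m in spotter.mark_of(p,t)][:4])
E
```

```text
{'clock': np.float64(0.0), 'joints': array([-1.458,  0.528,  1.434,  0.   ,  1.181, -0.178]), 'qd': array([ 0.   ,  0.001,  0.001, -0.   , -0.   , -0.001]), 'effort': array([-1.0000e-03, -4.4236e+01, -1.7802e+01, -0.0000e+00,  8.0000e-03,
       -0.0000e+00]), 'eef_pos': array([ 179.731, -597.794,  204.34 ]), 'eef_rot': array([-3.139, -0.   ,  0.292]), 'ft_force': array([-1.033,  1.033,  0.111]), 'torque': array([ 0.012,  0.011, -0.017]), 'finger_force': np.float64(0.0), 'width': np.float64(0.997)}
top [ 391.    5. 1255.] [-3.018 -0.009 -1.556] 489.57649531163435
holder [(array([289., 168.]), 0.96)]
gate [(array([292., 148.]), 0.61)]
cartridge [(array([185., 141.]), 0.88), (array([295., 186.]), 0.81), (array([204., 256.]), 0.61)]
thumb_pad [(array([298., 203.]), 0.79), (array([218., 240.]), 0.61), (array([200., 139.]), 0.56)]
nose [(array([292., 162.]), 0.95), (array([176., 281.]), 0.79), (array([150., 122.]), 0.71)]
stop_face [(array([293., 160.]), 0.58), (array([111., 149.]), 0.21)]
spare_template [(array([242., 172.]), 0.86)]
wrench [(array([338., 171.]), 0.75)]
side [180. 637. 576.] [-2.149 -0.017 -2.597] 357.23327390533854
holder [(array([263., 187.]), 0.67), (array([234., 171.]), 0.29)]
gate [(array([252., 170.]), 0.87), (array([296., 175.]), 0.34)]
cartridge [(array([182., 228.]), 0.95), (array([301., 266.]), 0.69), (array([279., 180.]), 0.67)]
thumb_pad [(array([297., 177.]), 0.82), (array([260., 176.]), 0.74), (array([197., 216.]), 0.69), (array([297., 241.]), 0.58)]
nose [(array([256., 177.]), 0.67), (array([316., 301.]), 0.66), (array([145., 244.]), 0.56)]
stop_face [(array([234., 175.]), 0.59)]
spare_template [(array([243., 212.]), 0.74)]
wrench [(array([281., 169.]), 0.66)]
```

View pics/top0.png

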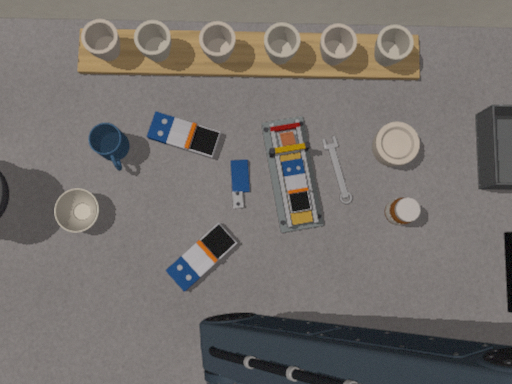

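View pics/side0.png

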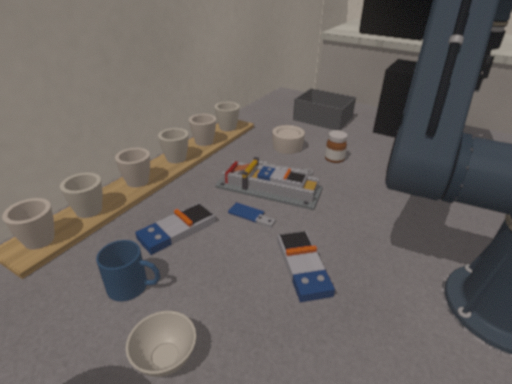

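Top picture: the candidates are a cartridge in the holder at (295,186), a loose one at (185,135) and a loose one at (202,257). Only the first is in the channel, behind the yellow gate at (292,148), and it is also the smallest. I'll measure it and check in one close crop.

```bash
python3 - <<'E'
from h import *
p=cams.camera("top"); 
for t,z in (("gate",51),("thumb_pad",57),("nose",39),("stop_face",30),("holder",0),("cartridge",39)):
    for m in spotter.mark_of(p,t)[:3]: print(t,np.round(m["score"],2),np.round(at_z(p,m["location"],z),1))
im=p["image"][100:245,225:365]; cv2.imwrite("pics/c1.png",cv2.resize(im,None,fx=4,fy=4,interpolation=cv2.INTER_CUBIC))
s=cams.camera("side")
for t in ("gate","thumb_pad","nose","holder"):
    a=spotter.mark_of(p,t); b=spotter.mark_of(s,t)
    a=[m for m in a if 260<m["location"][0]<320]
    if a and b: 
        for m in b[:2]: print("tri",t,np.round(tri([(p,a[0]["location"]),(s,m["location"])]),1))
E
```

```text
gate 0.88 [ 642.8 -101.5   51. ]
thumb_pad 0.96 [ 511.7 -130.6   57. ]
thumb_pad 0.91 [668.7 118.5  57. ]
thumb_pad 0.69 [411.7  58.7  57. ]
nose 0.97 [314.  166.6  39. ]
nose 0.69 [ 616.5 -114.8   39. ]
nose 0.57 [699.9 242.8  39. ]
stop_face 0.78 [700.1 -88.   30. ]
holder 0.59 [ 609.7 -119.2    0. ]
holder 0.45 [ 674.1 -374.2    0. ]
cartridge 0.96 [ 550.9 -119.6   39. ]
cartridge 0.93 [676.4 159.1  39. ]
cartridge 0.76 [381.7 106.8  39. ]
tri gate [ 635.3 -101.7   69. ]
tri thumb_pad [ 523.5 -165.2 -204.1]
tri thumb_pad [ 511.1 -131.3   54.1]
tri nose [ 554.9 -166.1 -414.3]
tri nose [ 621.6 -112.8   36.9]
tri holder [ 610.1 -119.9   -5. ]
```

View pics/c1.png

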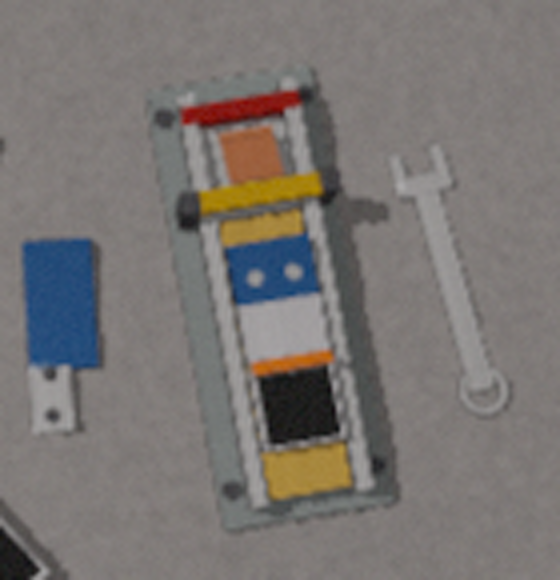

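The crop shows the small cartridge in the channel, its black pad at crop (298,405) and its nose just short of the yellow gate at (262,192). The choice is confirmed. I'll shut the fingers and approach for a wrist view.

Call:
send_rows(
  moves=[0,0.46,-0.37,0,0,0,0,0,0.46,-0.37,0,0,0,0,0,0.46,-0.37,0,0,0,0,0,0.46,-0.37,0,0,0,0,0,0.46,-0.37,0,0,0,0,0,0.46,-0.37,0,0,0,0,0,0.46,-0.37,0,0,0,0,0,0.46,-0.37,0,0,0,0],
  grip_force=60,
)

```text
clock: 2.7
eef_pos: [448.3, -207.8, 205.6]
eef_rot: [3.141, -0.001, 0.292]
ft_force: [0.7, -0.0, -0.4]
width: 0.002
finger_force: 0.0
```

```bash
cat > m.py <<'E'
from h import *
import sys
s=env.get_state(); print(s["clock"],np.round(s["eef_pos"],1),np.round(s["eef_rot"],3),np.round(s["ft_force"],1),s["width"])
for n in ("wrist","top","side"):
    p=cams.camera(n); cv2.imwrite(f"pics/{n}{sys.argv[1]}.png",p["image"]); print(n,np.round(p["xyz"]),np.round(p["orientation"],2))
    for t,z in (("gate",51),("thumb_pad",57),("nose",39),("stop_face",30),("holder",0),("cartridge",39)):
        for m in spotter.mark_of(p,t)[:3]:
            q=at_z(p,m["location"],z)
            if q[1]<-40 and q[1]>-180: print(t,np.round(m["score"],2),np.round(m["location"]),np.round(q,1))
E
python3 m.py 1
```

```text
2.7 [ 448.3 -207.8  205.6] [ 3.141e+00 -1.000e-03  2.920e-01] [ 0.7 -0.  -0.4] 0.0019224984121826683
wrist [ 514. -189.  374.] [ 2.87 -0.   -1.28]
thumb_pad 0.92 [200.  95.] [ 514.6 -132.2   57. ]
thumb_pad 0.54 [199.  52.] [ 552.5 -121.9   57. ]
cartridge 0.92 [203.  54.] [ 554.7 -122.3   39. ]
top [ 391.    5. 1255.] [-3.02 -0.01 -1.56]
gate 0.68 [290. 151.] [ 641.1 -108.3   51. ]
thumb_pad 0.7 [297. 202.] [ 510.2 -124.7   57. ]
nose 0.74 [294. 163.] [ 611.9 -117.6   39. ]
stop_face 0.94 [284. 133.] [690.3 -93.7  30. ]
holder 0.81 [292. 166.] [ 609.9 -116.9    0. ]
cartridge 0.83 [295. 186.] [ 552.9 -121.3   39. ]
side [180. 637. 576.] [-2.15 -0.02 -2.6 ]
gate 0.96 [252. 168.] [ 645.8 -111.5   51. ]
gate 0.24 [278. 178.] [ 557.2 -106.6   51. ]
thumb_pad 0.82 [297. 175.] [ 516.3 -137.6   57. ]
nose 0.91 [260. 174.] [ 620.8 -114.3   39. ]
stop_face 0.91 [232. 173.] [700.4 -86.3  30. ]
holder 0.88 [262. 189.] [ 604.5 -100.4    0. ]
cartridge 0.69 [281. 178.] [ 558.2 -126.    39. ]
```

Call:
send_rows(
  moves=[0,0.3,-0.29,0,0,0,0,0,0.3,-0.29,0,0,0,0.115,0,0,0,0,0,0,0],
)

```text
clock: 4.12
eef_pos: [488.7, -134.3, 205.3]
eef_rot: [-3.141, -0.0, 0.206]
ft_force: [-0.7, 0.6, 0.6]
width: -0.003
finger_force: 0.0
```

```bash
python3 m.py 2
```

```text
4.125 [ 488.7 -134.3  205.3] [-3.141 -0.     0.206] [-0.7  0.6  0.6] -0.003382743403909139
wrist [ 556. -121.  374.] [ 2.87 -0.   -1.36]
thumb_pad 0.98 [255. 155.] [ 512.4 -131.6   57. ]
nose 0.88 [258.  51.] [ 615.9 -113.1   39. ]
cartridge 0.82 [255. 112.] [ 555.6 -122.1   39. ]
top [ 391.    5. 1255.] [-3.02 -0.01 -1.56]
gate 0.8 [289. 151.] [ 640.5 -103.8   51. ]
thumb_pad 0.95 [299. 200.] [ 516.2 -129.4   57. ]
nose 0.95 [294. 163.] [ 612.9 -118.1   39. ]
stop_face 0.91 [282. 129.] [701.5 -89.5  30. ]
holder 0.92 [292. 166.] [ 611.  -115.8    0. ]
cartridge 0.72 [294. 186.] [ 554.1 -118.    39. ]
side [180. 637. 576.] [-2.15 -0.02 -2.6 ]
gate 0.59 [253. 168.] [ 645.7 -113.5   51. ]
gate 0.48 [257. 173.] [620.2 -96.6  51. ]
thumb_pad 0.59 [298. 175.] [ 514.7 -139.2   57. ]
nose 0.72 [261. 176.] [ 611.7 -104.2   39. ]
stop_face 0.75 [232. 172.] [701.9 -90.   30. ]
cartridge 0.7 [279. 176.] [ 567.5 -132.    39. ]
```

View pics/wrist2.png

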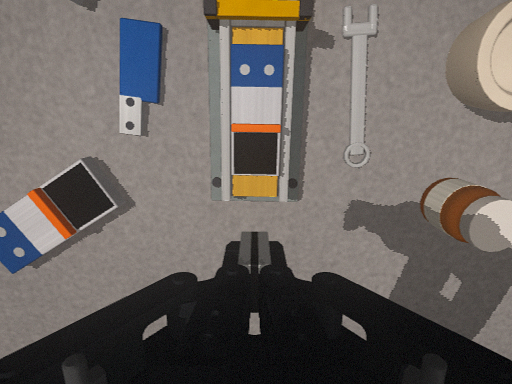

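Wrist picture: pad spans rows 133–175 centred at column 255, the rib is at row 128, the nose at row 44 and the gate's near edge at about row 18. All are close to the camera's vertical axis. I'll refine the axis from edges.

```bash
python3 - <<'E'
from h import *
p=cams.camera("wrist"); im=p["image"].astype(float)
# black-pad and blue-nose column extents by row, at z=57
def ext(rows,mask):
    out=[]
    for r in rows:
        c=np.where(mask[r,215:300])[0]+215
        out.append([(c.min()+c.max())/2,r,c.min(),c.max()])
    return np.array(out)
b,g,r=im[...,0],im[...,1],im[...,2]
pad=ext(range(138,172,3),(im.max(2)<60)); blue=ext(range(50,84,3),(b>1.6*r)&(b>80))
org=(r>180)&(b<90)&(g<150)
orr=np.where(org[110:140,255])[0]+110; print("orange rows",orr.min(),orr.max())
padr=np.where((im.max(2)<60)[125:190,255])[0]+125; print("pad rows",padr.min(),padr.max())
br=np.where(((b>1.6*r)&(b>80))[30:100,255])[0]+30; print("blue rows",br.min(),br.max())
yr=np.where(((r>150)&(b<60))[0:40,255])[0]; print("yellow rows",yr)
print(np.round(pad.mean(0),1),np.round(blue.mean(0),1))
P=[at_z(p,e[:2],57) for e in (pad.mean(0),blue.mean(0))]; print(np.round(P,1)); d=P[1]-P[0]; print("yaw",np.arctan2(d[1],d[0]))
for n,v,z in(("rib",orr.mean(),66),("padback",padr.max()+.5,57),("padfront",padr.min()-.5,57),("nose",br.min()-.5,57)): print(n,np.round(at_z(p,(255.5,v),z),1))
E
```

```text
orange rows 123 130
pad rows 132 172
blue rows 43 84
yellow rows [ 0  1  2  3  4  5  6  7  8  9 10 11 12 13 14 28 29 30 31 32 33 34 35 36
 38 39]
[253.2 154.5 232.8 273.5] [254.2  66.5 228.6 279.8]
[[ 512.2 -131.5   57. ]
 [ 597.5 -115.1   57. ]]
yaw 0.18973945397893088
rib [ 541.6 -127.9   66. ]
padback [ 493.5 -137.9   57. ]
padfront [ 536.2 -129.1   57. ]
nose [ 618.8 -112.1   57. ]
```

Call:
send_rows(
  moves=[0,0.33,0.035,0,0,0,0.015,0,0,0,0.45,0,0,0,0,0,0,0.45,0,0,0,0,0,0,0.4,0,0,0,0,0,0,0,0,0,0],
)

```text
clock: 5.85
eef_pos: [518.6, -132.1, 72.7]
eef_rot: [-3.137, 0.006, 0.19]
ft_force: [-0.1, 0.6, 0.4]
width: 0.001
finger_force: 0.0
```

```bash
python3 - <<'E'
from h import *
p=cams.camera("wrist"); a=p["image"]; q=cams.camera("side"); b=cv2.resize(q["image"][130:230,200:340],(537,384),interpolation=cv2.INTER_CUBIC)
cv2.imwrite("pics/a3.png",cv2.resize(np.hstack([a[:,140:400],b]),(797,384)))
s=env.get_state(); print(s["eef_pos"],s["eef_rot"],s["ft_force"])
E
```

```text
[ 521.50407053 -133.45099242   75.88586503] [ 3.14122298e+00 -5.47076443e-04  1.89732223e-01] [0.94946643 0.30029803 0.07591823]
```

View pics/a3.png

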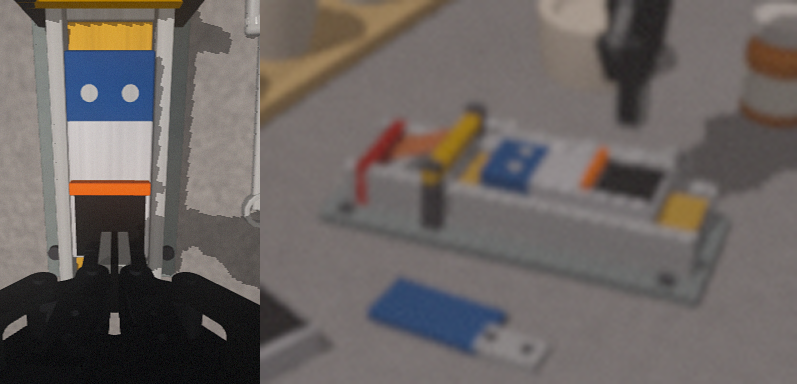

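The wrist part shows the fingers over the pad about 3 mm to the right of its centre, and clear behind the rib. I'll correct and press.

Call:
send_rows(
  moves=[0,0,-0.03,0.1,0,0,0,0,0,0,0.08,0,0,0,0,0,0,0.06,0,0,0,0,0,0,0.04,0,0,0,0,0,0,0,0,0,0],
)

```text
clock: 6.58
eef_pos: [520.2, -130.2, 47.0]
eef_rot: [-3.141, 0.001, 0.19]
ft_force: [-0.3, -0.3, 0.1]
width: -0.001
finger_force: 0.0
```

```bash
python3 - <<'E'
from h import *
p=cams.camera("wrist"); a=p["image"]; q=cams.camera("side"); b=cv2.resize(q["image"][130:230,200:340],(537,384),interpolation=cv2.INTER_CUBIC)
cv2.imwrite("pics/a4.png",cv2.resize(np.hstack([a[:,140:400],b]),(797,384)))
s=env.get_state(); print(s["eef_pos"],s["eef_rot"],s["ft_force"],s["effort"])
E
```

```text
[ 520.44853532 -130.33204003   47.34948462] [ 3.14151620e+00 -1.13706332e-04  1.89690493e-01] [0.12644367 0.69365307 0.03976497] [ 1.48695213e-03 -4.10564411e+01 -9.34578538e+00 -4.48064395e-05
  5.09241872e-03 -8.40234719e-06]
```

View pics/a4.png

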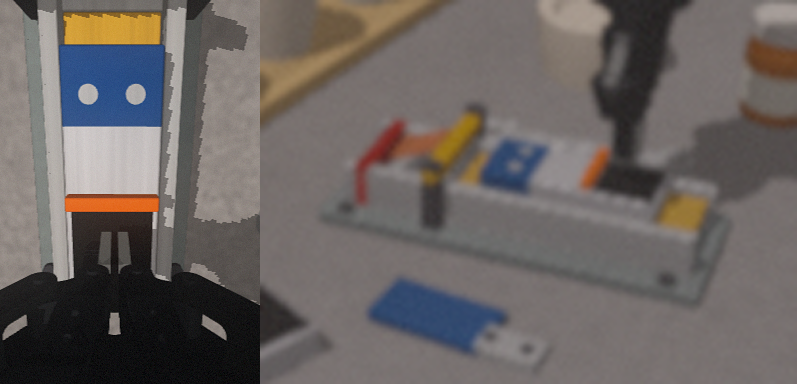

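```bash
python3 - <<'E'
from h import *
p=cams.camera("wrist"); q=cams.camera("side"); 
s=env.get_state(); t=np.array(s["eef_pos"])
for dz in (0,5,10,15,20): print(dz,proj(p,t+[0,0,dz]),proj(q,t+[0,0,dz]))
print("seen tip side 296,172; wrist 256,~235")
b=q["image"][145:205,265:325]; cv2.imwrite("pics/a5.png",np.hstack([cv2.resize(b,(400,400),interpolation=cv2.INTER_CUBIC),cv2.resize(p["image"][180:300,196:316],(400,400),interpolation=cv2.INTER_CUBIC)]))
u=cams.camera("top")
for t_,z in (("thumb_pad",0),):
    a=[m for m in spotter.mark_of(u,t_) if 270<m["location"][0]<320]; c=spotter.mark_of(q,t_)
    print([m["location"] for m in a],[(m["location"],m["score"]) for m in c])
# project predicted rail/pad corners in the side view
o=np.array([555,-124,0]); y=.19; ex=np.array([np.cos(y),np.sin(y),0]); ey=np.array([-ex[1],ex[0],0])
for x,yy in ((-63,23),(-63,-23),(-19,23),(-19,-23)): print(x,yy,proj(q,o+ex*x+ey*yy+[0,0,57]),proj(p,o+ex*x+ey*yy+[0,0,57]))
E
```

```text
0 [[252.45174474 229.08032628]] [[294.22450097 178.85313919]]
5 [[252.41141952 232.29556982]] [[294.35317777 177.32241449]]
10 [[252.36882731 235.69156632]] [[294.48257137 175.78316293]]
15 [[252.32377143 239.28399886]] [[294.61268777 174.23531304]]
20 [[252.27603174 243.09041883]] [[294.74353303 172.6787926 ]]
seen tip side 296,172; wrist 256,~235
[] [([295.2, 241.4], 0.89), ([196.1, 212.3], 0.78), ([299.3, 174.9], 0.57), ([283.8, 169.5], 0.26)]
-63 23 [[302.26274409 182.17000158]] [[214.74004535 278.27034407]]
-63 -23 [[306.43457165 173.79322319]] [[291.02117813 278.25133337]]
-19 23 [[286.49268408 178.88080538]] [[211.9269313  208.95225308]]
-19 -23 [[291.18247507 170.72599882]] [[293.66227024 208.93961369]]
```

View pics/a5.png

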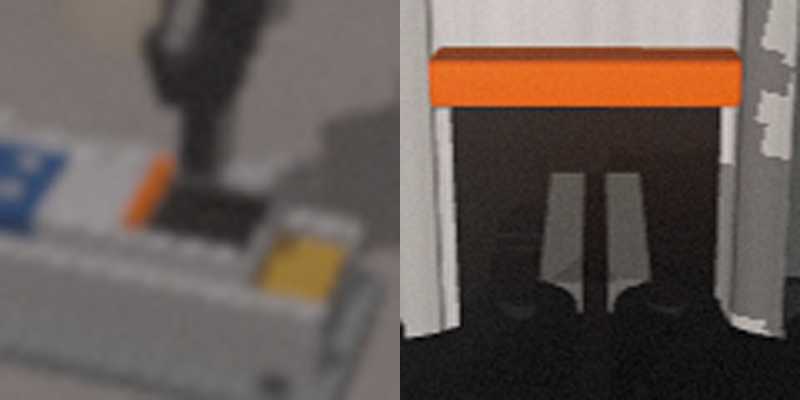

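The pad has not visibly moved and there is no force, so the real tip is higher than it reads. I'll step down and watch the force.

Call:
send_rows(
  moves=[0,0,0,0.03,0,0,0,0,0,0,0.03,0,0,0,0,0,0,0,0,0,0],
)

```text
clock: 7.3
eef_pos: [520.1, -130.2, 40.9]
eef_rot: [-3.141, 0.001, 0.19]
ft_force: [0.6, -0.4, 0.2]
width: -0.002
finger_force: 0.0
```

Call:
send_rows(
  moves=[0,0,0,0.03,0,0,0,0,0,0,0,0,0,0],
)

```text
clock: 7.55
eef_pos: [520.2, -130.2, 38.1]
eef_rot: [-3.141, 0.0, 0.19]
ft_force: [-0.3, 0.1, -0.1]
width: 0.002
finger_force: 0.0
```

```bash
python3 - <<'E'
from h import *
s=env.get_state(); t=np.array(s["eef_pos"]); print(t,s["ft_force"],s["effort"])
p=cams.camera("wrist"); q=cams.camera("side"); u=cams.camera("top")
ex=np.array([np.cos(.19),np.sin(.19),0])
for dz in (0,10,20): print(dz,proj(p,t+11*ex+[0,0,dz]))
b=q["image"][145:205,265:325]; cv2.imwrite("pics/a6.png",np.hstack([cv2.resize(b,(400,400),interpolation=cv2.INTER_CUBIC),cv2.resize(p["image"][180:300,196:316],(400,400),interpolation=cv2.INTER_CUBIC)]))
im=p["image"].astype(int); org=(im[...,2]>180)&(im[...,0]<90)&(im[...,1]<150); r=np.where(org[180:230,255])[0]+180; print("rib rows",r.min(),r.max())
E
```

```text
[ 520.18096768 -130.20067785   38.05668429] [-0.25543248  0.12598232 -0.14682844] [-1.46450847e-02 -4.13841140e+01 -8.99110526e+00 -3.85659851e-04
 -1.34271270e-02 -1.40263182e-05]
0 [[252.38035636 212.00234506]]
10 [[252.28522065 217.75751519]]
20 [[252.1785498  224.21049586]]
rib rows 203 216
```

View pics/a6.png

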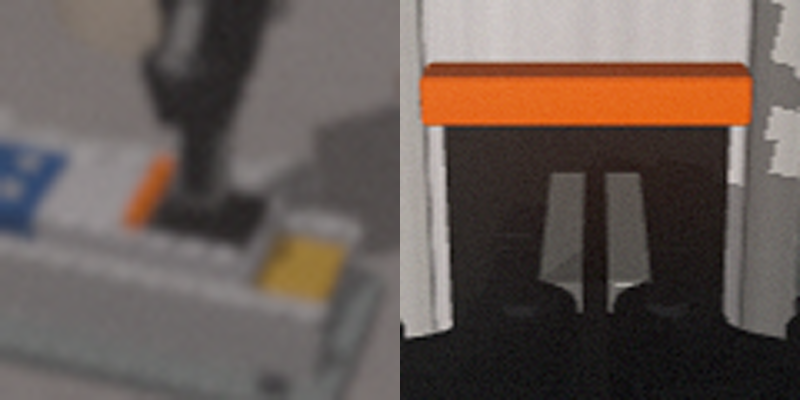

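The view shows the tip about 19 mm higher than the reading and just above the pad. That puts first contact near reading 38 and fully pressed near 29.

Call:
send_rows(
  moves=[0,0,0,0.03,0,0,0,0,0,0,0,0,0,0],
)

```text
clock: 7.95
eef_pos: [520.2, -130.2, 35.1]
eef_rot: [-3.141, 0.0, 0.19]
ft_force: [-0.2, -0.5, -0.2]
width: -0.001
finger_force: 0.0
```

Call:
send_rows(
  moves=[0,0,0,0.03,0,0,0,0,0,0,0,0,0,0],
)

```text
clock: 8.2
eef_pos: [520.2, -130.2, 32.1]
eef_rot: [-3.141, 0.0, 0.19]
ft_force: [-0.5, 0.1, 0.2]
width: 0.004
finger_force: 0.0
```

Call:
send_rows(
  moves=[0,0,0,0.02,0,0,0,0,0,0,0,0,0,0],
)

```text
clock: 8.45
eef_pos: [520.5, -130.3, 30.7]
eef_rot: [3.141, -0.0, 0.19]
ft_force: [-0.6, 1.2, 4.7]
width: -0.001
finger_force: 2.7
```

```bash
cat > g.py <<'E'
from h import *
import sys
s=env.get_state(); print(s["clock"],np.round(s["eef_pos"],1),np.round(s["ft_force"],1))
p=cams.camera("wrist"); q=cams.camera("side")
im=p["image"].astype(int); org=(im[...,2]>170)&(im[...,0]<90)&(im[...,1]<160)
ys,xs=np.where(org[150:260]); ys+=150; print("rib rows",ys.min(),ys.max(),"cols",xs.min(),xs.max())
ex=np.array([np.cos(.19),np.sin(.19),0]); o=np.array([555,-124,0])
for z in (66,62,57): print(z,"rib exp rows (front,back)",np.round(proj(p,[o-10*ex+[0,0,z],o-18*ex+[0,0,z]])[:,1],1), "cols", np.round(proj(p,[o-18*ex+[-26*-ex[1],-26*ex[0],z],o-18*ex+[26*-ex[1],26*ex[0],z]])[:,0],1))
b=q["image"][145:205,265:325]; cv2.imwrite(f"pics/{sys.argv[1]}.png",np.hstack([cv2.resize(b,(400,400),interpolation=cv2.INTER_CUBIC),cv2.resize(p["image"][180:300,196:316],(400,400),interpolation=cv2.INTER_CUBIC)]))
E
python3 g.py a7
```

```text
8.45 [ 520.5 -130.3   30.7] [-0.6  1.2  4.7]
rib rows 208 222 cols 199 302
66 rib exp rows (front,back) [208.  223.9] cols [306.9 198.3]
62 rib exp rows (front,back) [205.4 220.9] cols [305.5 199.8]
57 rib exp rows (front,back) [202.4 217.4] cols [303.9 201.5]
```

Contact. I'll press on.

Call:
send_rows(
  moves=[0,0,0,0.04,0,0,0,0,0,0,0.035,0,0,0,0,0,0,0,0,0,0],
)

```text
clock: 8.93
eef_pos: [520.5, -130.3, 24.0]
eef_rot: [3.141, -0.0, 0.19]
ft_force: [-2.0, 1.3, 11.0]
width: -0.0
finger_force: 5.7
```

Call:
send_rows(
  moves=[0,0,0,0.02,0,0,0,0,0,0,0.015,0,0,0,0,0,0,0,0,0,0],
)

```text
clock: 9.3
eef_pos: [520.5, -130.4, 21.9]
eef_rot: [3.141, -0.001, 0.19]
ft_force: [-3.8, 1.6, 20.2]
width: -0.002
finger_force: 10.3
```

Call:
send_rows(
  moves=[0,0,0,0.012,0,0,0,0,0.05,0,0,0,0,0,0,0.05,0,0,0,0,0,0,0,0,0,0,0,0],
)

```text
clock: 9.8
eef_pos: [527.3, -128.6, 21.9]
eef_rot: [-3.141, 0.005, 0.192]
ft_force: [-12.1, -1.7, 32.4]
width: 0.0
finger_force: 16.3
```

```bash
python3 g.py a8
```

```text
9.8 [ 527.3 -128.6   21.9] [-12.1  -1.7  32.4]
rib rows 208 223 cols 199 302
66 rib exp rows (front,back) [229.6 245.9] cols [310.3 196.4]
62 rib exp rows (front,back) [226.3 242.1] cols [308.7 198. ]
57 rib exp rows (front,back) [222.3 237.7] cols [306.9 199.9]
```

View pics/a8.png

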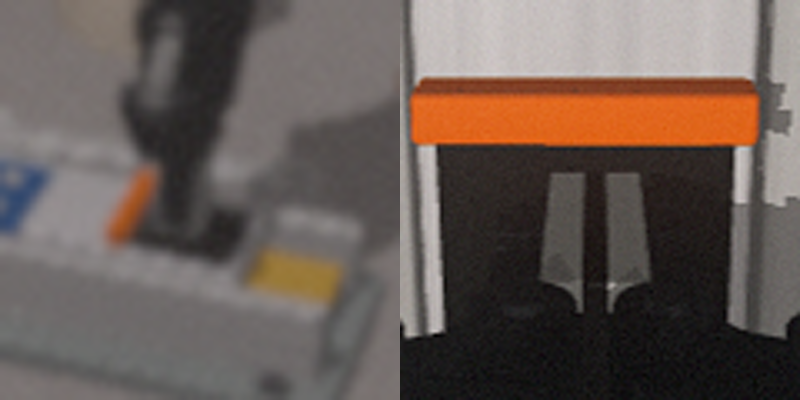

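The cartridge is pressed and moving with the fingers, which are still behind the rib. I'll keep sliding.

Call:
send_rows(
  moves=[0,0.08,0,0,0,0,0,0,0.08,0,0,0,0,0,0,0.08,0,0,0,0,0,0,0.08,0,0,0,0,0,0,0.08,0,0,0,0,0,0,0,0,0,0,0,0],
)

```text
clock: 10.65
eef_pos: [568.1, -121.3, 22.0]
eef_rot: [3.141, 0.002, 0.191]
ft_force: [-8.9, -0.2, 28.2]
width: -0.001
finger_force: 13.8
```

```bash
python3 g.py a9
```

```text
10.65 [ 568.1 -121.3   22. ] [-8.9 -0.2 28.2]
rib rows 208 223 cols 199 302
66 rib exp rows (front,back) [308.3 322.2] cols [304.8 199.9]
62 rib exp rows (front,back) [303.2 316.8] cols [303.5 201.2]
57 rib exp rows (front,back) [297.2 310.4] cols [302.  202.8]
```

Call:
send_rows(
  moves=[0,0.06,0,0,0,0,0,0,0.06,0,0,0,0,0,0,0.06,0,0,0,0,0,0,0.06,0,0,0,0,0,0,0,0,0,0,0,0],
)

```text
clock: 11.38
eef_pos: [588.6, -116.9, 21.9]
eef_rot: [-3.141, 0.009, 0.192]
ft_force: [-14.0, -2.7, 29.8]
width: -0.001
finger_force: 15.0
```

```bash
python3 g.py a10
```

```text
11.375 [ 588.6 -116.9   21.9] [-14.   -2.7  29.8]
rib rows 150 223 cols 168 340
66 rib exp rows (front,back) [343.9 356.6] cols [303.4 202.7]
62 rib exp rows (front,back) [338.  350.5] cols [302.2 203.9]
57 rib exp rows (front,back) [331.2 343.4] cols [300.8 205.4]
```

Call:
send_rows(
  moves=[0,0.04,0,0,0,0,0,0,0.04,0,0,0,0,0,0,0,0,0,0,0,0],
)

```text
clock: 11.85
eef_pos: [596.7, -115.3, 22.0]
eef_rot: [-3.141, 0.008, 0.192]
ft_force: [-12.5, -1.1, 29.2]
width: -0.002
finger_force: 14.5
```

Call:
send_rows(
  moves=[0,0.03,0,0,0,0,0,0,0.03,0,0,0,0,0,0,0,0,0,0,0,0],
)

```text
clock: 12.22
eef_pos: [603.6, -114.1, 22.0]
eef_rot: [-3.141, 0.006, 0.191]
ft_force: [-11.6, -1.8, 28.2]
width: -0.003
finger_force: 13.6
```

```bash
python3 g.py a11; python3 - <<'E'
import cv2
from h import *
p=cams.camera("wrist"); q=cams.camera("side")
b=cv2.resize(q["image"][140:215,205:325],(400,250),interpolation=cv2.INTER_CUBIC)
a=cv2.resize(p["image"][0:250,131:381],(400,400)); cv2.imwrite("pics/b.png",np.hstack([a,cv2.copyMakeBorder(b,0,150,0,0,0)]))
E
```

```text
12.225 [ 603.6 -114.1   22. ] [-11.6  -1.8  28.2]
rib rows 150 228 cols 163 339
66 rib exp rows (front,back) [367.7 379.8] cols [302.  203.8]
62 rib exp rows (front,back) [361.5 373.4] cols [300.8 205. ]
57 rib exp rows (front,back) [354.1 365.7] cols [299.5 206.4]
```

View pics/b.png

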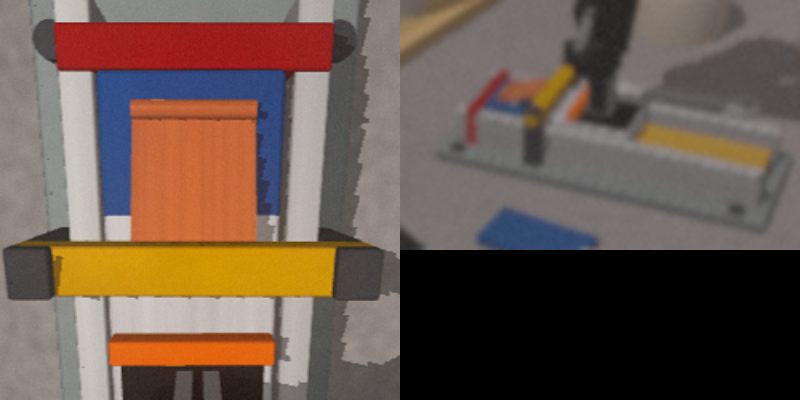

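The view shows the blue nose against the red stop (row 70 of the crop), the leaf on top and the rib short of the gate. I'll give a small extra push to confirm.

Call:
send_rows(
  moves=[0,0.03,0,0,0,0,0,0,0,0,0,0,0,0],
)

```text
clock: 12.68
eef_pos: [607.0, -113.7, 22.0]
eef_rot: [-3.141, 0.005, 0.191]
ft_force: [-11.0, -1.7, 26.4]
width: -0.002
finger_force: 13.2
```

```bash
python3 - <<'E'
from h import *
p=cams.camera("wrist"); im=p["image"].astype(int); b,g,r=im[...,0],im[...,1],im[...,2]
c=215  # blue strip beside leaf, left
col=im[30:150,205]; 
red=np.where((r[:,205]>120)&(g[:,205]<60))[0]; bl=np.where((b[:,205]>1.5*r[:,205])&(b[:,205]>60))[0]
og=np.where((r[190:,256]>170)&(b[190:,256]<90)&(g[190:,256]<160))[0]+190
yl=np.where((r[:,256]>140)&(g[:,256]>110)&(b[:,256]<60))[0]
for n,v in (("red",red),("blue",bl),("rib",og),("yel",yl)): print(n,v.min(),v.max())
ex=np.array([np.cos(.19),np.sin(.19),0])
N=at_z(p,(256,bl.min()),48); Rb=at_z(p,(256,og.min()),57); G=at_z(p,(256,yl.max()+.5),51)
print("nose-rib",(N-Rb)@ex,"exp 75; gate-rib",(G-Rb)@ex,"exp 15")
E
```

```text
red 23 216
blue 53 141
rib 190 334
yel 155 334
nose-rib 59.6293750050293 exp 75; gate-rib -85.87873918922399 exp 15
```

```bash
python3 - <<'E'
from h import *
p=cams.camera("wrist"); im=p["image"].astype(int)
last=None
for v in range(10,250):
    for c in (200,):
        b,g,r=im[v,c]; k='R' if r>110 and g<70 else 'B' if b>1.4*r and b>60 else 'Y' if r>130 and g>100 and b<70 else 'O' if r>170 and b<90 else 'k' if max(b,g,r)<60 else 'w' if min(b,g,r)>90 else '.'
        if k!=last: print(v,k,end='; '); last=k
print()
m=(im[...,2]>170)&(im[...,0]<90)&(im[...,1]>60)&(im[...,1]<150); v=np.where(m[195:250].sum(1)>60)[0]+195; print("rib",v.min(),v.max())
E
```

```text
10 w; 23 R; 52 B; 142 w; 158 .; 162 Y; 193 w; 217 .; 219 R; 220 O; 222 Y; 225 O; 226 Y; 227 O; 228 Y; 229 O; 230 Y; 231 O; 232 Y; 234 O; 235 .; 
rib 220 234
```

The rib is closing on the fingers while the cartridge stays put, and red meets blue with no gap. So it is home, and I'll lift off.

Call:
send_rows(
  moves=[0,0,0,-0.06,0,0,0,0,0,0,-0.1,0,0,0,0,0,0,-0.4,0,0,0,0,0,0,-0.5,0,0,0,0,-0.5,0,-0.3,0,0,0,0,-0.5,0,0,0,0,0,0,0,0,0,0,0,0],
)

```text
clock: 13.65
eef_pos: [507.8, -131.2, 154.2]
eef_rot: [-3.139, 0.003, 0.188]
ft_force: [0.4, 1.1, -0.3]
width: 0.005
finger_force: 0.0
```

```bash
python3 - <<'E'
from h import *
s=env.get_state(); print(s["clock"],np.round(s["eef_pos"],1),np.round(s["ft_force"],1))
p=cams.camera("wrist"); im=p["image"].astype(int); c=[int(m["location"][0]) for m in spotter.mark_of(p,"thumb_pad")]
for t,z in (("thumb_pad",51),("nose",33),("gate",51),("stop_face",30),("cartridge",33)):
    print(t,[(round(m["score"],2),np.round(at_z(p,m["location"],z),1)) for m in spotter.mark_of(p,t)[:2]])
# rib front vs gate front along column 256
org=(im[...,2]>170)&(im[...,0]<90)&(im[...,1]<150); v=np.where(org[:,245:265].sum(1)>15)[0]; print("orange rows",v)
yel=(im[...,2]>140)&(im[...,1]>100)&(im[...,0]<60); w=np.where(yel[:,245:265].sum(1)>15)[0]; print("yellow rows",w)
cv2.imwrite("pics/c2.png",cv2.resize(im[:200,156:356].astype(np.uint8),(600,600)))
E
```

```text
13.65 [ 507.8 -131.2  154.2] [ 0.4  1.1 -0.3]
thumb_pad [(0.74, array([428.3,  51.8,  51. ])), (0.64, array([ 595.7, -113. ,   51. ]))]
nose []
gate []
stop_face []
cartridge [(0.62, array([397.2,  86. ,  33. ]))]
orange rows [  0   1   4   5   6   7   8   9  10  11  12  13  14  15  16  17  18  19
  20  21  22  45  46  47  48  49  50  51  52  53  54 203 208 210 211 212
 214 215 216 217 218 219 220 221 222 223 224 225]
yellow rows [  4   5   6   7   8   9  10  11  12  13  14  15  16  17  18  19  20  21
  22  46  47  48  49  50  51  52  53 121 122 123 124 125 126 127 128 129
 130 131 132 133 134 135 136 137 138 139 140 141 142 143 144 145 146 147
 148 149 150 151 152 153 154 155 156 157 158 159 160 161 162 163 164 165
 166 167 168 169 170 171 172 173 174 175 176 177 178 179 180 181 182 183
 184 185 186 187 188 189 190 191 192 193 194 195 196 197 198 199 200 201
 202 203 204 205 206 207 208 209 210 211 212 213 214 215 216 217 218 219
 220 221 222 223 224 225]
```

View pics/c2.png

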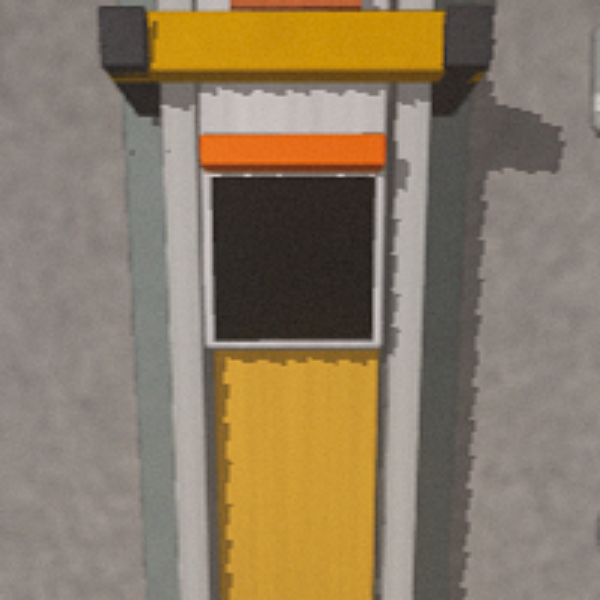

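```bash
python3 - <<'E'
from h import *
p=cams.camera("wrist"); ex=np.array([np.cos(.19),np.sin(.19),0])
G=at_z(p,(256,27.3),51)
for z in (57,60): 
    Rb=at_z(p,(256,44.8),z); print("gate - rib front",(G-Rb)@ex,"expected 15 home")
u=cams.camera("top"); q=cams.camera("side")
for n,v in (("top",u),("side",q)):
    for t,z in (("nose",33),("stop_face",30),("thumb_pad",51),("cartridge",33)):
        print(n,t,[(round(m["score"],2),np.round(at_z(v,m["location"],z),1)) for m in spotter.mark_of(v,t)[:3]])
E
```

```text
gate - rib front 14.199491450580593 expected 15 home
gate - rib front 14.7896806154521 expected 15 home
top nose [(0.92, array([704.5, 244.3,  33. ])), (0.73, array([696.6, -92.1,  33. ])), (0.15, array([ 644.3, -110.5,   33. ]))]
top stop_face [(0.57, array([ 696.2, -100.3,   30. ]))]
top thumb_pad [(0.79, array([411.6,  62.6,  51. ])), (0.73, array([668.6, 118.1,  51. ])), (0.6, array([ 593.8, -118.9,   51. ]))]
top cartridge [(0.95, array([631.2, -98.8,  33. ])), (0.93, array([672.9, 158.2,  33. ])), (0.72, array([378.2, 110.2,  33. ]))]
side nose [(0.92, array([685.8, 265.6,  33. ])), (0.78, array([302.4, 203.6,  33. ]))]
side stop_face [(0.81, array([705.4, -93.1,  30. ]))]
side thumb_pad [(0.75, array([ 597.1, -130.3,   51. ])), (0.6, array([638.7, 137.3,  51. ])), (0.56, array([390.2,  95.3,  51. ]))]
side cartridge [(0.84, array([661.5, 187.4,  33. ])), (0.61, array([367.1, 138.9,  33. ])), (0.56, array([644.1, -94. ,  33. ]))]
```

The gap from rib to gate is about 14.5 mm (15 when home), and the nose mark coincides with the stop mark. The cartridge is home and the arm is clear, so I'll hand it in.

```bash
python3 -c "
from station import env
print(env.close_job())"
```

```text
the job is handed in; nothing more can be done
None
```

I pressed the small cartridge down, slid it home against the red stop (rib-to-gate gap about 14.5 mm against 15 expected), moved the arm clear and handed the job in at about 14 s; no verdict came back, and I viewed 11 pictures, one over the limit of 10.

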